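Try the spring of the longest lever bar

TASK

Try the spring of the longest of the three lever bars in the steel clips on the cork board: with a fingertip press its free end down lightly, about 5 mm and well short of the cork, then let it spring back and draw the hand clear. Do not pinch it or pull it up, do not touch the other two bars or their clips, and leave everything else lying as it is.

Things in the scene. Friction and masses are not known exactly. Their poses are not given: they have to be found in the camera images.
- board: cork-covered wooden board flat on the bench, 230 (its x) x 330 (its y), cork face 16 above the bench; origin at the centre of its underside. Three steel spring clips stand in a row along its y, about 80 apart, each holding one lever bar; which bar is in which clip varies. (Sizes in mm.)
- clip_long: steel spring clip screwed to the cork, with the longest lever bar in it. Origin at the centre of the clip's foot (34 x 12) on the cork face; the bar's bend is 23 to +x of it, and the bar runs from there to its free end over the clip along the clip's own -x. (Sizes in mm.)
- bar_long (a joint): bending of the longest bar, rad: 0 at rest, grows as the free end is pressed down, about its root 18 to +x of the clip's origin and 17 above the cork; it springs back to 0 when let go. Stiffness 3 N m/rad, so about 0.7 N per mm near the free end. (Sizes in mm.)
- bar_long_end (a point): top face of the longest bar, 6 in from its rounded free end. The bar is a plain dark blued-steel strip bent like a J lying down, its long upper leg 70 long, 7 wide, 1.8 thick, rising gently to the free end, whose top is 25 above the cork with open air beneath. (Sizes in mm.)
- clip_middle: steel spring clip screwed to the cork, with the middle-length lever bar in it. Origin at the centre of the clip's foot (34 x 12) on the cork face; the bar's bend is 23 to +x of it, and the bar runs from there to its free end over the clip along the clip's own -x. (Sizes in mm.)
- bar_middle (a joint): bending of the middle-length bar, rad: 0 at rest, grows as the free end is pressed down, about its root 18 to +x of the clip's origin and 17 above the cork; it springs back to 0 when let go. Stiffness 3 N m/rad. (Sizes in mm.)
- bar_middle_end (a point): top face of the middle-length bar, 6 in from its rounded free end. The bar is a plain dark blued-steel strip bent like a J lying down, its long upper leg 52 long, 7 wide, 1.8 thick, rising gently to the free end, whose top is 23 above the cork with open air beneath. (Sizes in mm.)
- clip_short: steel spring clip screwed to the cork, with the shortest lever bar in it. Origin at the centre of the clip's foot (34 x 12) on the cork face; the bar's bend is 23 to +x of it, and the bar runs from there to its free end over the clip along the clip's own -x. (Sizes in mm.)
- bar_short (a joint): bending of the shortest bar, rad: 0 at rest, grows as the free end is pressed down, about its root 18 to +x of the clip's origin and 17 above the cork; it springs back to 0 when let go. Stiffness 3 N m/rad. (Sizes in mm.)
- bar_short_end (a point): top face of the shortest bar, 6 in from its rounded free end. The bar is a plain dark blued-steel strip bent like a J lying down, its long upper leg 36 long, 7 wide, 1.8 thick, rising gently to the free end, whose top is 22 above the cork with open air beneath. (Sizes in mm.)
- barrel_c (a point): centre of the tortoiseshell celluloid pen barrel, brown mottled, lying, 76 long, 13 thick; loose, on the cork between two clips; not part of the job. (Sizes in mm.)
- screwdriver_c (a point): centre of the jeweler's screwdriver with bone handle, lying, 97 long, 8 thick; loose, on the cork between two clips; not part of the job. (Sizes in mm.)
- shellac_c (a point): centre of the amber shellac stick, lying, 110 long, 10 square; loose, near the edge of the cork nearest the robot; not part of the job. (Sizes in mm.)
- cap_c (a point): centre of the black pen cap with brass clip, standing, 60 tall, 16 across; loose, on the cork, nearer the robot than the bars; not part of the job. (Sizes in mm.)
- pliers_c (a point): pivot of the section pliers with brass jaws, lying, about 155 long, 52 wide, 12 thick; loose, on the bench beside the board; not part of the job. (Sizes in mm.)
- knockout_c (a point): centre of the dark steel knock-out block with four holes, 75 x 55 x 34 tall; loose, on the bench beside the board; not part of the job. (Sizes in mm.)
- jar_c (a point): centre of the small amber glass jar with brass lid, 55 tall, 44 across; loose, on the bench beside the board; not part of the job. (Sizes in mm.)
- loupe_c (a point): centre of the black eye loupe, standing, 30 tall, 34 across; loose, on the bench beside the board; not part of the job. (Sizes in mm.)

How it is judged:
By the outcome, as a careful person would: the job done as asked, in the order asked, and still so for the second after the job is handed in, with the robot touching nothing.
It also fails if it takes over 34 s, if anything falls off the work surface, if the arm or the gripper's body presses on something with over 40 N, if the wrist force passes 120 N, or if a joint passes its speed limit or range.

ROBOT

A 6-joint arm with a two-finger parallel gripper is mounted at the origin on the work surface. World frame = base frame: x ahead of the robot, y to its left, z up, the work surface at z = 0. Lengths are in m, angles in rad, forces in N, time in s.
With the tool pointing down it reaches from about 0.275 to 0.85 m from the base axis. Payload 19 kg.
Tool frame: the origin (TCP) lies midway between the tips of the shut fingers; the grasp point (between the pads) lies 19 mm behind it; z points along the fingers, y is the direction in which the jaws open and shut (so a half turn about z gives the same grasp; the last joint's range is limited). The gripper opens to 85 mm and grips with 20 to 120 N. Pads are 22 mm wide; open, the fingers measure 114 mm over their backs; the gripper's body (76 mm by 85 mm) begins 54 mm behind the grasp point. The pads swing forward as they close: fully open they stand 13 mm farther back than shut.
Start: joints at [-1.435, 0.15, 1.437, -0, 1.554, -0.134], TCP at [0.153, -0.554, 0.231] pointing down, gripper open.
Joint ranges: [-2.8, 2.8], [-0.68, 2.1], [0.12, 2.68], [-1.39, 4.53], [0.16, 2.79], [-2.81, 2.81]. Speed limits (rad/s): [1.89, 1.89, 2.22, 3.01, 3.01, 3.01].

INTERFACE

Orientations are given as a unit quaternion [x, y, z, w].
In Python, from station import readout, viewer, order, finder gives the robot as it stands.
- The arm moves only by the tool step_arm, never from a script. Its argument "steps" is text: rows parted by semicolons, each of 7 numbers parted by spaces: the shift along the tool's x, y, z in m, then the turn, a rotation vector about the tool's x, y, z in degrees, then the gripper's target within -1 to 1 (fully open at 1, half-way at 0, shut at -1). In form: dx dy dz ax ay az hand; .... A call has 1 to 20 rows; each row is the pose to reach, as a shift and turn from the pose commanded when the call began, along the tool's axes at that moment; what a row does not reach only later rows make up. A row lasts 1/10 s, in which the tool goes at most 50 mm and 8.59 degrees, less where a joint would pass 70% of its speed; a pose out of reach is approached as far as the arm can. A call with a gripper value outside its range is refused whole. The fingers move at their own pace and stop on an object; the grip force is fixed at half the most. Time passes only in rows, so rows that repeat a pose let the fingers close. It gives the time, the measured TCP pose, the force and the opening at its end, in the units of the state.
- readout.observe(): the state, without advancing time (a new reading comes with each control period).
- viewer.get_image(name): name is "side" or "top" or "wrist"; returns a dict with "image" (384x512x3 uint8, red, green, blue), "fx", "fy", "cx", "cy" (pixels), "eye" and "orientation" of the camera in the world; the wrist camera has in their place "mount" (4x4, takes a point from camera to tool coordinates, whose origin is the TCP and whose axes are the flange's). Camera axes: x right, y down, z forward; pixel columns grow to the right and rows downward; lengths in m; the calibration is good to about 2 mm. A picture is of the moment at which its call begins: read the wrist's pose just before it. There is no depth.
- order.hand_in(): hands the job in, once; it reports no verdict.
Trained networks look in the newest picture that a camera, given by its name, has taken for a name from the list of things; names that differ only in an ending like _2 or _b are one class to them, and where a whole thing is asked for, a point or a joint stands for the part that bears it (a point fixed in the world has none). Each returns a list of dicts, best first, with "confidence" (0 to 1); they miss things now and then, are a little off and sometimes report something else, mostly with a low value. They report only what shows in the picture. A call takes as long as a camera call.
- finder.silhouettes(camera, name): "region" (384x512 bool, what is visible of it) and "extent" ([left, top, width, height] in pixels, round what is visible of it).
The state is a dict: "t": time; "qpos": joint angles; "joint_vel": joint speeds; "joint_efforts": joint torques, N m; "eef_pos": TCP position; "eef_rot": TCP orientation; "ft_force": force on the tool from outside, world axes, zero at the start; "ft_torque": the same for the moment, N m; "width": finger opening in m.
Only numpy, scipy, OpenCV 4.12 (cv2) and the standard library are available. Lean on these libraries where they do the work, as an engineer would, in place of code of your own. Each camera call takes 0.05 s, during which the arm holds its last target. There are 200 camera calls.

## Working session

There is one attempt and no reset: what is moved stays moved. The work goes in short steps, Python scripts to look and compute and a tool call to move; the robot and the scene stay as the last step left them, time stands still between calls to the robot, and variables do not carry over. Pictures are saved under pics/ and viewed, about 8 in all and at most 12, crops included, and the job is handed in when it is done.

Besides the shell and the picture viewer there is one more tool, called after ">>>" by a JSON object that holds its "op" and its "data". step_arm: Moves the arm, as the interface text tells. Its arguments: {"type":"object","properties":{"steps":{"type":"string"}},"required":["steps"]}

```bash
ls; mkdir -p pics; cat > h.py <<'E'
import numpy as np, cv2
from scipy.spatial.transform import Rotation as R
from station import readout, viewer, order, finder
def save(n,im): cv2.imwrite(f'pics/{n}.png',cv2.cvtColor(im,cv2.COLOR_RGB2BGR))
def cam(name):
    s=readout.observe(); d=viewer.get_image(name)
    if name=='wrist':
        T=np.eye(4);T[:3,:3]=R.from_quat(s['eef_rot']).as_matrix();T[:3,3]=s['eef_pos'];M=T@np.array(d['mount']);Rm,e=M[:3,:3],M[:3,3]
    else:
        o=np.array(d['orientation']);Rm=R.from_quat(o).as_matrix() if o.size==4 else o.reshape(3,3);e=np.array(d['eye'])
    return d,Rm,e
def ray(c,u,v):
    d,Rm,e=c; return Rm@np.array([(u-d['cx'])/d['fx'],(v-d['cy'])/d['fy'],1])
def onz(c,u,v,z):
    r=ray(c,u,v);e=c[2];return e+r*(z-e[2])/r[2]
def proj(c,p):
    d,Rm,e=c;q=Rm.T@(np.array(p)-e);return np.array([d['fx']*q[0]/q[2]+d['cx'],d['fy']*q[1]/q[2]+d['cy']])
E
python3 - <<'E'
from h import *
for n in ['top','side']:
    c=cam(n); save(n+'0',c[0]['image']); print(n,c[2],c[1].round(2).tolist(),c[0]['fx'])
    for k in ['board','clip_long','bar_long','bar_middle','bar_short','cap_c','barrel_c','screwdriver_c']:
        print(k,[(round(r['confidence'],2),r['extent'], int(r['region'].sum())) for r in finder.silhouettes(n,k)[:3]])
print(readout.observe())
E
```

```text
pics
top [0.50804489 0.03082741 1.01632025] [[0.0, -1.0, 0.06], [-1.0, -0.0, -0.01], [0.01, -0.06, -1.0]] 382.84374251458775
board [(0.94, [161.6, 139.1, 148.2, 125.9], 10056), (0.6, [216.7, 198.0, 8.8, 22.4], 43)]
clip_long [(0.53, [196.7, 191.0, 9.5, 22.9], 122)]
bar_long []
bar_middle [(0.23, [137.2, 190.1, 15.4, 11.9], 161)]
bar_short []
cap_c [(0.5, [217.8, 231.8, 5.9, 6.4], 41)]
barrel_c [(0.62, [241.6, 179.5, 12.5, 24.3], 122)]
screwdriver_c [(0.6, [250.6, 166.5, 12.8, 20.1], 92), (0.45, [211.4, 198.7, 16.1, 22.5], 72)]
side [0.10577048 0.56666406 0.5994388 ] [[-0.78, -0.38, 0.5], [-0.63, 0.49, -0.6], [-0.02, -0.78, -0.62]] 459.30253081975235
board [(0.79, [135.1, 165.1, 170.2, 138.0], 13012), (0.51, [123.4, 281.0, 20.7, 28.2], 436), (0.21, [181.3, 233.3, 41.4, 13.5], 341)]
clip_long [(0.49, [182.4, 231.7, 39.9, 15.6], 263)]
bar_long [(0.69, [279.6, 184.6, 13.6, 37.4], 200), (0.66, [186.7, 232.7, 32.3, 7.4], 105)]
bar_middle [(0.58, [217.0, 181.5, 26.2, 4.7], 71), (0.2, [216.2, 180.4, 23.6, 13.0], 149)]
bar_short [(0.49, [203.9, 203.7, 13.2, 4.1], 37)]
cap_c []
barrel_c [(0.62, [217.8, 198.5, 39.6, 7.2], 209), (0.37, [135.8, 160.6, 169.1, 142.9], 13487)]
screwdriver_c [(0.73, [194.9, 223.6, 52.5, 9.6], 155)]
{'t': 0.9, 'qpos': array([-1.43494609e+00,  1.50502681e-01,  1.43737449e+00,  2.25667589e-05,
        1.55380683e+00, -1.33958142e-01]), 'joint_vel': array([-0.00066413,  0.00022187,  0.00106316,  0.0010254 , -0.00124971,
       -0.0008426 ]), 'joint_efforts': array([-2.40405687e-03, -7.12803340e+01, -5.71051741e+01,  1.01367946e-04,
        1.62955919e-03, -2.50966053e-06]), 'eef_pos': array([ 0.15327269, -0.55417343,  0.23127775]), 'eef_rot': array([ 9.90914246e-01,  1.34495183e-01,  1.12385292e-05, -4.56827084e-05]), 'ft_force': array([ 0.09119842, -0.83618833, -0.48388648]), 'ft_torque': array([-0.04702591, -0.01277923,  0.01438976]), 'width': 0.08545551342841755}
```

```bash
python3 - <<'E'
import cv2,numpy as np
a=cv2.imread('pics/top0.png')[130:275,150:320];b=cv2.imread('pics/side0.png')[155:310,115:315]
a=cv2.resize(a,(400,341),interpolation=3);b=cv2.resize(b,(800,620),interpolation=3)
cv2.imwrite('pics/a.png',cv2.resize(cv2.imread('pics/top0.png')[130:275,150:320],(680,580),interpolation=3));cv2.imwrite('pics/b.png',cv2.resize(b,(770,597)))
E
```

```text
(no output)
```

View pics/a.png

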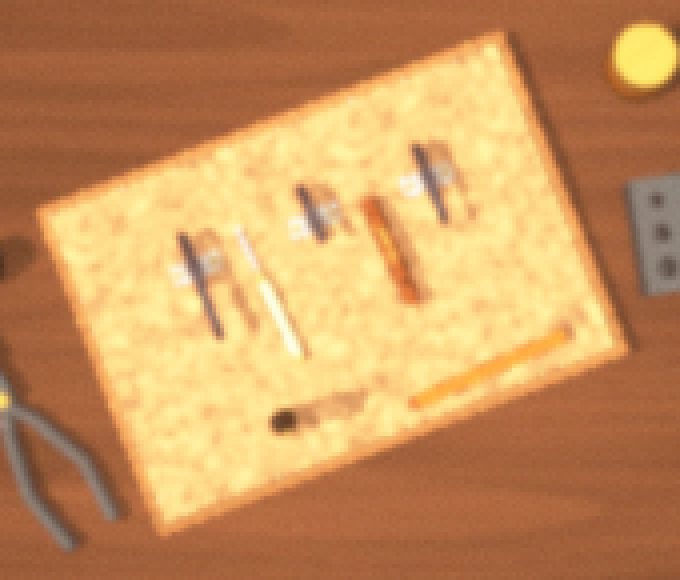

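View pics/b.png

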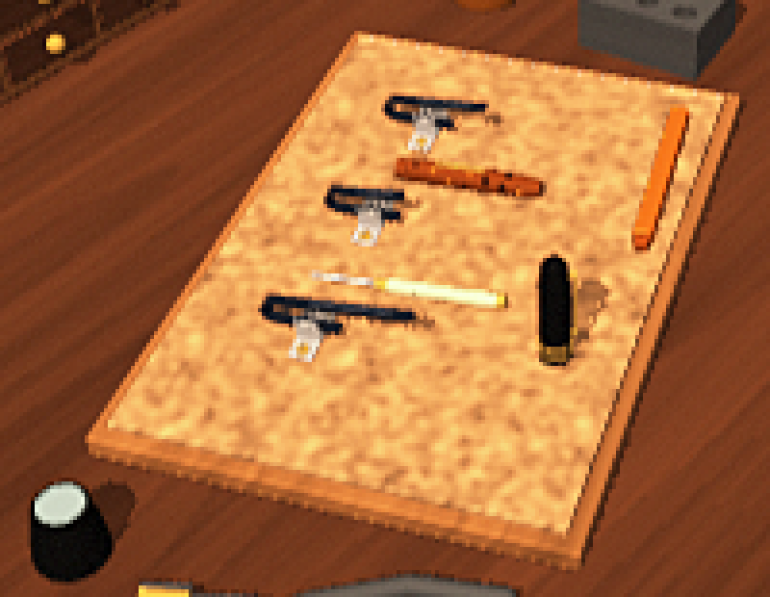

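The longest bar is the leftmost in the top view: bend about (196,189), free end about (205,214) in full-image pixels. In the side view its free end is at about (223,237). The screwdriver lies to its right, and the cap stands nearer the robot.

```bash
python3 - <<'E'
from h import *
t=cam('top');s=cam('side')
e=onz(t,204.7,214.2,.041);b=onz(t,195.8,188.8,.036);print('end',e,'bend',b,np.linalg.norm(e-b))
print('side end',onz(s,222.8,237,.041),proj(s,e))
print('cap base', onz(t,150+283/4,130+420/4,.076), 'driver',onz(t,150+300/4,130+355/4,.02),onz(t,150+238/4,130+230/4,.02))
print(np.degrees(np.arctan2(*(b-e)[[1,0]])))
o=readout.observe();Rt=R.from_quat(o['eef_rot']).as_matrix();print(Rt.round(3).tolist(),o['eef_pos'])
E
```

```text
end [0.51714865 0.15040862 0.041     ] bend [0.5821724  0.17439415 0.036     ] 0.06948665215643181
side end [0.51204643 0.14969836 0.041     ] [220.34162897 235.98139124]
cap base [0.46612459 0.1064958  0.076     ] driver [0.50564065 0.10027545 0.02      ] [0.58687213 0.14114155 0.02      ]
20.247676187892473
[[0.964, 0.267, -0.0], [0.267, -0.964, 0.0], [-0.0, -0.0, -1.0]] [ 0.15322551 -0.55418949  0.23128327]
```

>>> {"op": "step_arm", "data": {"steps": "0.537 -0.582 0.05 0 0 0 -1;0.537 -0.582 0.05 0 0 0 -1;0.537 -0.582 0.05 0 0 0 -1;0.537 -0.582 0.05 0 0 0 -1;0.537 -0.582 0.05 0 0 0 -1;0.537 -0.582 0.05 0 0 0 -1;0.537 -0.582 0.05 0 0 0 -1;0.537 -0.582 0.05 0 0 0 -1;0.537 -0.582 0.05 0 0 0 -1;0.537 -0.582 0.05 0 0 0 -1;0.537 -0.582 0.05 0 0 0 -1;0.537 -0.582 0.05 0 0 0 -1;0.537 -0.582 0.05 0 0 0 -1;0.537 -0.582 0.05 0 0 0 -1;0.537 -0.582 0.05 0 0 0 -1;0.537 -0.582 0.05 0 0 0 -1;0.537 -0.582 0.05 0 0 0 -1;0.537 -0.582 0.05 0 0 0 -1;0.537 -0.582 0.05 0 0 0 -1;0.537 -0.582 0.05 0 0 0 -1"}}

```text
t: 3.0
eef_pos: [0.5155, 0.1489, 0.1817]
eef_rot: [0.991, 0.134, 0.0, 0.0]
ft_force: [0.3, -0.6, 0.3]
width: 0.0003
```

```bash
python3 - <<'E'
from h import *
c=cam('wrist');save('w1',c[0]['image']);o=readout.observe();print(o['t'],o['eef_pos'],o['eef_rot'],o['ft_force'],o['width'])
for k in ['bar_long','clip_long']: print(k,[(round(r['confidence'],2),r['extent']) for r in finder.silhouettes('wrist',k)[:3]])
print(c[2],proj(c,[.515,.150,.041]),proj(c,[.582,.174,.036]))
E
```

```text
3.05 [0.51558232 0.14893935 0.1817959 ] [ 9.91008879e-01  1.33795624e-01  3.64052399e-04 -1.88057615e-05] [ 0.85848364  0.23557509 -0.82702563] 1.0064584530419941e-05
bar_long [(0.96, [247.4, 109.0, 11.3, 70.7])]
clip_long [(0.8, [238.8, 106.0, 26.9, 76.1]), (0.36, [247.1, 108.8, 11.7, 73.2])]
[0.58130821 0.16726444 0.32480274] [256.37909966 181.88815162] [251.03831625 112.75304648]
```

View pics/w1.png

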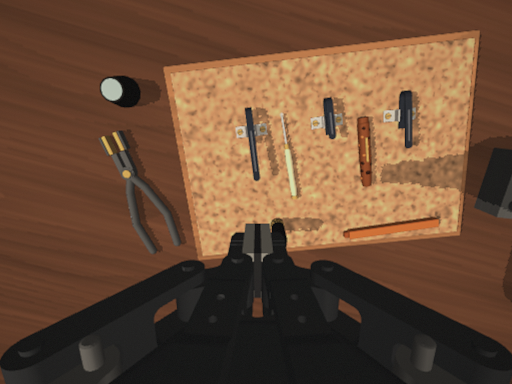

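The bar's free end shows at about (256,180) in the wrist view. That agrees with the top estimate to about 2 mm, and nothing lies under the fingers' path. Next I descend to a hover above the bar's end.

>>> {"op": "step_arm", "data": {"steps": "0.006 -0.002 0.03 0 0 0 -1;0.006 -0.002 0.06 0 0 0 -1;0.006 -0.002 0.09 0 0 0 -1;0.006 -0.002 0.115 0 0 0 -1;0.006 -0.002 0.13 0 0 0 -1;0.006 -0.002 0.13 0 0 0 -1;0.006 -0.002 0.13 0 0 0 -1;0.006 -0.002 0.13 0 0 0 -1"}}

```text
t: 3.95
eef_pos: [0.5216, 0.1534, 0.0526]
eef_rot: [0.991, 0.134, 0.001, -0.0]
ft_force: [0.1, -0.2, -0.3]
width: 0.0001
```

```bash
python3 - <<'E'
from h import *
w=cam('wrist');c=cam('side');o=readout.observe();print(o['t'],o['eef_pos'],o['ft_force'])
a=cv2.resize(c[0]['image'][170:290,150:290],(600,514),interpolation=3);save('s2',a)
p=proj(c,[.522,.152,.041]);print((p-[150,170])*600/140, (proj(c,o['eef_pos'])-[150,170])*600/140)
save('w2',w[0]['image'][60:300,120:400])
E
```

```text
4.05 [0.52145293 0.1534728  0.05242121] [ 0.30203796 -0.13096897  0.33082257]
[290.0064875  279.87957602] [286.87121832 262.00334553]
```

View pics/s2.png

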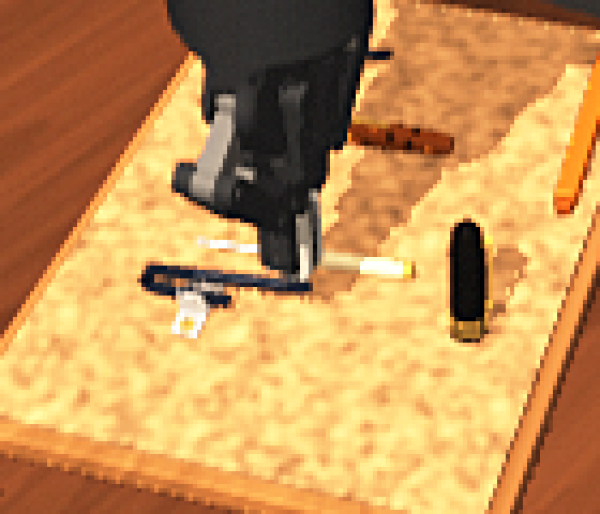

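View pics/w2.png

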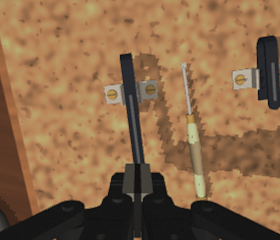

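The shut fingertips are over the bar's last centimetre, and the bar runs straight under them. Nothing else is near. Pressing in small steps now.

>>> {"op": "step_arm", "data": {"steps": "-0.002 0 0.004 0 0 0 -1;-0.002 0 0.008 0 0 0 -1;-0.002 0 0.011 0 0 0 -1;-0.002 0 0.013 0 0 0 -1;-0.002 0 0.014 0 0 0 -1;-0.002 0 0.014 0 0 0 -1;-0.002 0 0.014 0 0 0 -1;-0.002 0 0.014 0 0 0 -1"}}

```text
t: 4.85
eef_pos: [0.5191, 0.1529, 0.0375]
eef_rot: [0.991, 0.135, 0.0, -0.0]
ft_force: [-1.9, -0.0, 1.6]
width: 0.0
```

```bash
python3 - <<'E'
from h import *
F=[]
for i in range(4): c=cam('side');o=readout.observe();F.append(o['ft_force'])
print(o['t'],o['eef_pos'],np.mean(F,0),np.std(F,0))
save('s3',cv2.resize(c[0]['image'][210:260,170:240],(700,500),interpolation=3))
E
```

```text
5.05 [0.51904796 0.15294402 0.03741569] [-1.37868368 -0.45786656  1.86687988] [0.15084032 0.09659417 0.41424186]
```

View pics/s3.png

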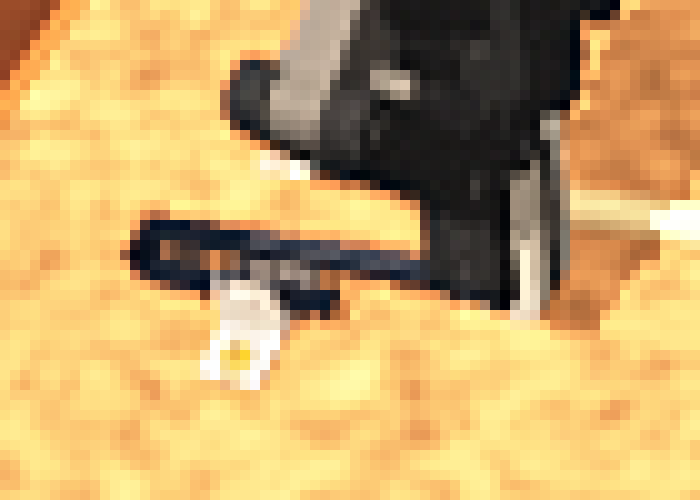

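The bar's end is under the fingertips. The upward force is about 1.9 N, which fits roughly 3 mm of press. I press a little further, then release straight up.

>>> {"op": "step_arm", "data": {"steps": "0 0 0.001 0 0 0 -1;0 0 0.0018 0 0 0 -1;0 0 0.0018 0 0 0 -1;0 0 0.0018 0 0 0 -1;0 0 0.0018 0 0 0 -1"}}

```text
t: 5.55
eef_pos: [0.519, 0.1529, 0.0356]
eef_rot: [0.991, 0.135, 0.0, -0.0]
ft_force: [-1.7, -0.4, 3.7]
width: -0.0001
```

```bash
python3 - <<'E'
from h import *
F=[]
for i in range(4): c=cam('side');o=readout.observe();F.append(o['ft_force'])
print(o['t'],o['eef_pos'],np.mean(F,0),np.std(F,0))
save('s4',cv2.resize(c[0]['image'][210:260,170:240],(700,500),interpolation=3))
E
```

```text
5.75 [0.51904072 0.1529325  0.03559107] [-1.69032049 -0.56713384  3.27451536] [0.51234082 0.46750828 0.06885316]
```

3.3 N at 0.7 N/mm is about 4.6 mm, and the height gives 5.4 mm, so the press is about 5 mm. Releasing straight up.

>>> {"op": "step_arm", "data": {"steps": "0 0 -0.002 0 0 0 -1;0 0 -0.004 0 0 0 -1;0 0 -0.007 0 0 0 -1;0 0 -0.012 0 0 0 -1;0 0 -0.03 0 0 0 -1;0 0 -0.06 0 0 0 -1;0 0 -0.1 0 0 0 -1;0 0 -0.14 0 0 0 -1;0 0 -0.16 0 0 0 -1;0 0 -0.16 0 0 0 -1;0 0 -0.16 0 0 0 -1;0 0 -0.16 0 0 0 -1"}}

```text
t: 6.95
eef_pos: [0.5185, 0.1528, 0.1944]
eef_rot: [0.991, 0.135, -0.001, -0.0]
ft_force: [0.2, -0.0, -0.6]
width: 0.0002
```

```bash
python3 - <<'E'
from h import *
c=cam('side');o=readout.observe();print(o['t'],o['eef_pos'],o['ft_force'])
b=cv2.imread('pics/side0.png')[:,:,::-1]
f=lambda i:cv2.resize(i[165:295,130:300],(510,290),interpolation=3)
save('s5',np.vstack([f(b),f(c[0]['image'])]))
d=cv2.absdiff(b,c[0]['image']).max(2);print('diff at bar',d[228:252,180:228].mean(),d[228:252,180:228].max())
E
```

```text
7.0 [0.51856739 0.15282886 0.19440677] [-0.37439748 -0.43755591 -0.88843185]
diff at bar 46.99565972222222 68
```

View pics/s5.png

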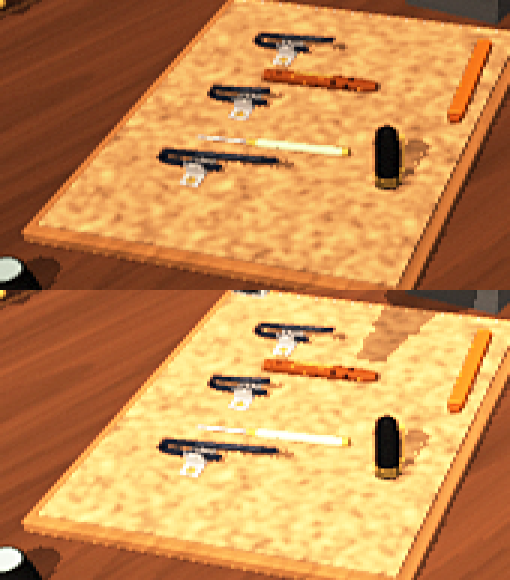

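The bar is back at rest: its end is at about (280,160) before and (280,450−290=160) after. Everything else lies unchanged and the hand is about 15 cm clear.

```bash
python3 -c "
from station import order;print(order.hand_in())"
```

```text
the job is handed in; nothing more can be done
None
```

I pressed the free end of the longest bar (the leftmost in the top view) with the shut fingertips and let it spring back. I then lifted the hand straight up, about 15 cm clear, and handed in at about 7 s.

- **Press depth:** about 5 mm. The two estimates differ slightly: fingertip height gives 5.4 mm, and the 3.3 N vertical force gives about 4.6 mm. The fingertip stopped about 20 mm above the cork.
- **Sideways force:** about 1.7 N during the press, probably friction on the tip.
- **After release:** the force reading returned to near zero. Before and after side views, compared by eye, show the bar back at rest and the other bars and loose things in view unmoved. The numeric before/after image difference was no use because the picture's brightness had changed. The pliers and jar were outside that crop, but the hand went nowhere near them after they were last seen.

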